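Empty a picking crate and fold it flat

ROBOT

A 6-joint arm with a two-finger parallel gripper is mounted at the origin on the work surface. World frame = base frame: x ahead of the robot, y to its left, z up, the work surface at z = 0. Lengths are in m, angles in rad, forces in N, time in s.
With the tool pointing down it reaches from about 0.35 to 0.975 m from the base axis. Payload 4.9 kg.
Tool frame: the origin (TCP) lies midway between the tips of the shut fingers; the grasp point (between the pads) lies 19 mm behind it; z points along the fingers, y is the line along which they close (so a half turn about z gives the same grasp; the last joint's range is limited). The gripper opens to 85 mm and grips with 20 to 120 N. Pads are 22 mm wide; open, the fingers measure 114 mm over their backs; the gripper's body (76 mm by 85 mm) begins 54 mm behind the grasp point. The pads swing forward as they close: fully open they stand 13 mm farther back than shut.
Start: joints at [0.994, 0.053, 1.613, -0, 1.476, -0.119], TCP at [0.276, 0.561, 0.231] pointing down, gripper open.
Joint ranges: [-3.01, 3.01], [-1.01, 2.22], [0.06, 2.58], [-1.02, 4.17], [0.09, 2.62], [-3.14, 3.14]. Speed limits (rad/s): [2.57, 2.57, 3.14, 3.14, 3.14, 3.14].

INTERFACE

Orientations are given as a unit quaternion [w, x, y, z].
In Python, from plant import state, grab_frame, camera_info, job_done, spot_in, masks_of, pinpoint gives the robot as it stands.
- The arm moves only by the shell command python3 -m handwheel 'ROWS' [OPENING]. ROWS is JSON, a list that holds one entry, the list of rows, each a list of 6 numbers: the shift along the world's x, y, z in m, then the turn, a rotation vector about the world's x, y, z in degrees. In form: [[[tx, ty, tz, ax, ay, az], ...]]. A call has 1 to 20 rows; each row shifts and turns the commanded pose from where the row before left it; what a row does not reach is not made up. A row lasts 1/12 s, in which the tool goes at most 41.7 mm and 7.16 degrees, less where a joint would pass 70% of its speed; a pose out of reach is approached as far as the arm can. A call is refused whole if a number of a shift passes 0.0417 or a number of a turn 7.16, either way. A call with a gripper value outside its range is refused whole. OPENING is the opening, from 0 (shut) to 1 (fully open), set as the call begins (- or left out, the last holds). The fingers move at their own pace and stop on an object; the grip force is fixed at half the most. Time passes only in rows, so rows that do not move let the fingers close. It gives the time, the measured TCP pose, the force, the opening and the grip force at its end, in the units of the state.
- state(): the state, without advancing time (a new reading comes with each control period).
- grab_frame(name): name is "scene" or "top" or "wrist"; returns (picture, depth): 480x640x3 uint8, blue, green, red; 480x640 float32, m along the optical axis (not along the pixel's ray), 0 where there is no reading.
- camera_info(name): a dict with "fx", "fy", "cx", "cy" (pixels), "T" (4x4, takes a point from camera to world coordinates). Camera axes: x right, y up, looking along -z (the intrinsics and any distortion apply to the point x, -y, -z); pixel columns grow to the right and rows downward; lengths in m; the calibration is good to about 2 mm. The wrist camera is an equidistant fisheye: a pixel r from the principal point sees the ray r / f radians off the axis. A picture is of the moment at which its call begins: read the wrist's pose just before it. camera_info takes no time and is no camera call; for the wrist camera it gives the pose at the moment of the call.
- job_done(): hands the job in; it is judged then, once.
Trained networks look in the newest picture that a camera, given by its name, has taken for a name from the list of things; names that differ only in an ending like _2 or _b are one class to them, and where a whole thing is asked for, a point or a joint stands for the part that bears it (a point fixed in the world has none). Each returns a list of dicts, best first, with "conf" (0 to 1); they miss things now and then, are a little off and sometimes report something else, mostly with a low value. They report only what shows in the picture. A call takes as long as a camera call. They do not tell look-alikes from the thing itself.
- spot_in(camera, thing): "box" ([left, top, width, height] in pixels, round what is visible of it).
- masks_of(camera, thing): "region" (480x640 bool, what is visible of it) and "box" ([left, top, width, height] in pixels, round what is visible of it).
- pinpoint(camera, thing): "position" ([column, row] in pixels: a listed point, or the origin of a listed thing).
The state is a dict: "time": time; "joint_pos": joint angles; "joint_vel": joint speeds; "joint_efforts": joint torques, N m; "tool_pos": TCP position; "tool_rot": TCP orientation; "contact_force": force on the tool from outside, world axes, zero at the start; "ft_torque": the same for the moment, N m; "gripper_width": opening from 0.0 (shut) to 1.0 (fully open); "grasp_force": force on a finger pad.
Only numpy, scipy, OpenCV 4.12 (cv2) and the standard library are available. Lean on these libraries where they do the work, as an engineer would, in place of code of your own. Each camera call takes 0.05 s, during which the arm holds its last target. There are 200 camera calls.

TASK

One filter was left in the folding picking crate: stand it upright in the yellow put-away tray. Then fold the crate flat where it stands: both short end walls in first, then the long wall on the lower hinge line (the far one), and the other long wall on top. Do not force the walls or shove the crate about, and leave the other things on the bench alone.

Things in the scene. Friction and masses are not known exactly. Their poses are not given: they have to be found in the camera images.
- crate: Loose folding crate, 1.0 to 1.25 kg, 200 (x) x 300 (y) x 145 mm: grey base tray, four blue walls 10 mm thick hinged on it, folding inward when pushed over at the top from outside. Origin: centre of the underside; x to the far long wall (wall_low), y to the left end, z up. Floor top at z = 6 mm; inside 180 x 280 mm. Flat layers: ends z 12-22, wall_low 24-34, wall_high 36-46 mm; any other order jams.
- end_left (a joint): Short end wall at the crate's +y end, 176 mm wide, between the long walls, 133 mm tall above its hinge line (along the crate's x at y = 140, z = 12 mm: inner lower edge; outer face at y = 150 mm upright). 0 = upright, 1.571 = flat; starts at 0 to 0.2. Stiff: it stays where left up to about 1 rad; past 1.1 rad it sinks flat by its own weight in about 1 s.
- end_right (a joint): The same at the crate's -y end (hinge line at y = -140 mm). 0 = upright, 1.571 = flat; starts at 0 to 0.2. Stiff: it stays where left up to about 1 rad; past 1.1 rad it sinks flat by its own weight in about 1 s.
- wall_low (a joint): Far long wall, 300 mm long, 121 mm tall above its hinge line (along the crate's y at x = 90, z = 24 mm; outer face at x = 100 mm upright). 0 = upright (start), 1.571 = flat on the end walls. Stiff: it stays where left up to about 1 rad; past 1.1 rad it sinks flat by its own weight in about 1 s.
- wall_high (a joint): Near long wall, 300 mm long, 109 mm tall above its hinge line (along the crate's y at x = -90, z = 36 mm, where the grey rim is tallest; outer face at x = -100 mm upright). 0 = upright (start), 1.571 = flat on wall_low. Stiff: it stays where left up to about 1 rad; past 1.1 rad it sinks flat by its own weight in about 1 s.
- filter_center (a point): Centre of the filter: a loose upright cylindrical cartridge, 52 mm diameter, 125 mm high, 0.2 to 0.4 kg, white with a red band and steel ends, standing on the crate's floor within 45 mm of the middle. The point is half-way up, 62.5 mm above its foot; z along its axis, up.
- tray: Fixed yellow open tray, 240 (x) x 180 (y) x 40 mm high, walls and floor 5 mm thick, beside the crate, left or right. Origin: centre of the underside; x away from the robot, z up. Its half nearer the robot (x below 0) is free; the boxed part lies in the far half.
- boxed_part: Small cardboard box 60 x 90 x 45 mm lying loose in the far half of the tray; leave it. Origin: centre of its underside.
- tape_roll: Loose roll of brown tape lying flat, 104 mm diameter, 48 mm high; leave it. Origin: centre of its underside.
- scanner: Loose grey and black hand scanner, 65 x 190 x 35 mm, lying beyond the crate and tray; leave it. Origin on its underside.
- label_roll: Loose white label roll, 90 mm diameter, 60 mm high, on the right; leave it. Origin: centre of its underside.
- tape_gun: Loose red tape gun, 150 x 60 x 120 mm, near right; leave it. Origin: centre of its underside.
- safety_knife: Loose orange safety knife, 150 x 28 x 18 mm, near left; leave it. Origin: centre of its underside.
- spray_bottle: Loose blue bottle, 60 mm diameter, 160 mm high, far left; leave it. Origin: centre of its underside.
- small_carton: Loose cardboard carton 90 x 110 x 70 mm, far right; leave it. Origin: centre of its underside.
Mind the look-alikes: they are no part of the job. Leave any green look-alike of the part that bears filter_center alone.

How it is judged:
By the outcome, as a careful person would: the job done as asked, in the order asked, and still so for the second after the job is handed in, with the robot touching nothing.
It also fails if it takes over 67 s, if anything falls off the work surface, if the arm or the gripper's body presses on something with over 40 N, if the wrist force passes 120 N, or if a joint passes its speed limit or range.

## Working session

There is one attempt and no reset: what is moved stays moved. The work goes in short steps, Python scripts to look and compute and a shell command to move; the robot and the scene stay as the last step left them, time stands still between calls to the robot, and variables do not carry over. Pictures are saved under pics/ and viewed, at most 10 in all, crops included, and the job is handed in when it is done.

```bash
mkdir -p pics
cat > h.py <<'E'
import numpy as np, cv2
from plant import *
def pts(cam, depth, mask=None):
    c=camera_info(cam); T=np.array(c["T"])
    v,u=np.nonzero((depth>0)&(mask if mask is not None else True))
    d=depth[v,u]
    P=np.c_[(u-c["cx"])/c["fx"]*d,-(v-c["cy"])/c["fy"]*d,-d,np.ones_like(d)]
    return (P@T.T)[:,:3],u,v
E
python3 - <<'E'
from h import *
im,d=grab_frame("top"); cv2.imwrite("pics/top1.png",im)
im2,d2=grab_frame("scene"); cv2.imwrite("pics/scene1.png",im2); np.savez("f1.npz",d=d,d2=d2)
print({k:np.round(v,3).tolist() if k=="T" else v for k,v in camera_info("top").items()})
s=state();print(s["time"],s["tool_rot"],s["tool_pos"])
for t in ["crate","filter_center","tray"]:
    for m in masks_of("top",t)[:3]:
        P,u,v=pts("top",d,m["region"])
        print(t,m["conf"],m["box"],np.round(np.percentile(P,[2,50,98],axis=0),3).tolist())
E
```

```text
{'fx': 498.21682067955504, 'fy': 498.21682067955504, 'cx': 317.9747882364214, 'cy': 238.00052686872206, 'T': [[-0.013, 0.991, -0.134, 0.395], [-1.0, -0.011, 0.013, 0.019], [0.012, 0.135, 0.991, 1.258], [0.0, 0.0, 0.0, 1.0]]}
0.1 [-3.23919438e-04  2.26896983e-01  9.73918338e-01 -8.51864194e-04] [0.27591883 0.56018152 0.23019128]
crate 0.73 [317.0, 176.8, 144.7, 108.9] [[0.46, -0.297, 0.001], [0.574, -0.161, 0.009], [0.672, -0.01, 0.147]]
crate 0.58 [336.4, 126.5, 43.1, 45.7] [[0.742, -0.149, -0.002], [0.793, -0.101, 0.045], [0.842, -0.052, 0.052]]
filter_center 0.61 [364.0, 212.0, 30.4, 32.7] [[0.555, -0.172, 0.012], [0.574, -0.143, 0.129], [0.602, -0.123, 0.135]]
filter_center 0.57 [394.1, 134.8, 29.8, 32.4] [[0.746, -0.255, -0.001], [0.762, -0.224, 0.117], [0.823, -0.205, 0.129]]
tray 0.86 [199.3, 187.7, 83.0, 104.0] [[0.45, 0.103, 0.0], [0.55, 0.202, 0.006], [0.684, 0.284, 0.042]]
```

View pics/top1.png

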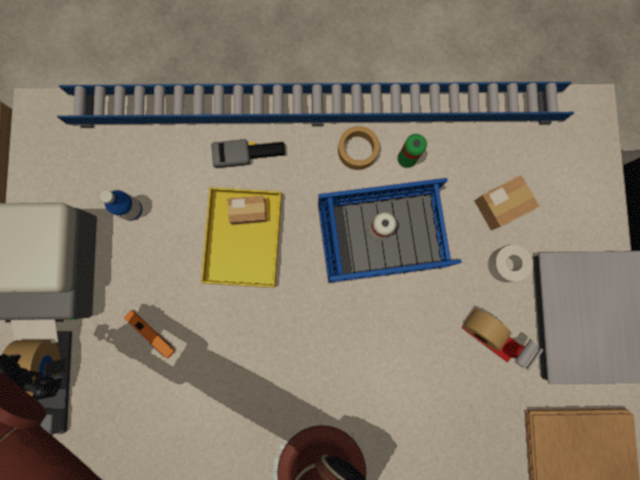

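View pics/scene1.png

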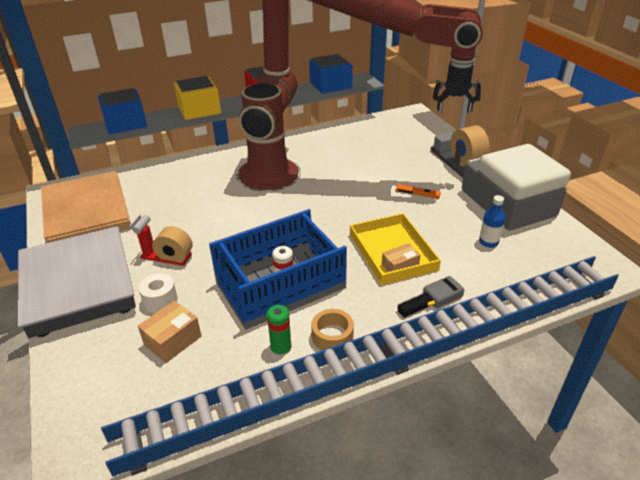

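Run:
```python
from h import *
d=np.load("f1.npz")["d"]
P,u,v=pts("top",d)
def rect(n,m,lo,hi):
    Q=P[m&(P[:,2]>lo)&(P[:,2]<hi),:2].astype(np.float32)
    # drop isolated
    r=cv2.minAreaRect(Q); print(n,len(Q),np.round(r[0],4),np.round(r[1],4),round(r[2],2),np.round(cv2.boxPoints(r),3).tolist())
x,y=P[:,0],P[:,1]
c=(x>.43)&(x<.70)&(y>-.33)&(y<.02)
f=np.hypot(x-.577,y+.145)<.05
rect("crate",c&~f,.138,.155)
rect("filter",f,.118,.137)
rect("tray",(x>.42)&(x<.71)&(y>.08)&(y<.31),.034,.044)
for nm,sel in [("L",y>-.05),("R",y<-.26)]:
    Q=P[c&sel&(P[:,2]>.1)];print(nm,np.round(np.percentile(Q,[2,50,98],axis=0),3).tolist())
```

```text
crate 1923 [ 0.567  -0.1565] [0.2009 0.2992] 6.73 [[0.44999998807907104, -0.019999999552965164], [0.48500001430511475, -0.31700000166893005], [0.6840000152587891, -0.2930000126361847], [0.6489999890327454, 0.004000000189989805]]
filter 406 [ 0.5805 -0.1488] [0.0505 0.0515] 44.38 [[0.5440000295639038, -0.14800000190734863], [0.5799999833106995, -0.1850000023841858], [0.6169999837875366, -0.15000000596046448], [0.5809999704360962, -0.11299999803304672]]
tray 743 [0.5665 0.1941] [0.1811 0.2405] 85.8 [[0.4399999976158142, 0.11299999803304672], [0.6800000071525574, 0.0949999988079071], [0.6930000185966492, 0.2759999930858612], [0.453000009059906, 0.2930000126361847]]
L [[0.453, -0.047, 0.102], [0.562, -0.029, 0.142], [0.65, -0.002, 0.148]]
R [[0.482, -0.308, 0.103], [0.575, -0.278, 0.143], [0.679, -0.263, 0.148]]
```

The top view shows the blue crate around (390,230), with the white filter at (385,225). The yellow tray is at (242,237) with its box in the far half at (247,208). The green look-alike is outside the crate at (412,150), and the tape roll is at (358,147). The scene view agrees: the crate's walls are upright and the filter stands inside.

```bash
python3 -m handwheel '[[[0.0152,-0.0354,0,0,0,1.65],[0.0152,-0.0354,0,0,0,1.65],[0.0152,-0.0354,0,0,0,1.65],[0.0152,-0.0354,0,0,0,1.65],[0.0152,-0.0354,0,0,0,1.65],[0.0152,-0.0354,0,0,0,1.65],[0.0152,-0.0354,0,0,0,1.65],[0.0152,-0.0354,0,0,0,1.65],[0.0152,-0.0354,0,0,0,1.65],[0.0152,-0.0354,0,0,0,1.65],[0.0152,-0.0354,0,0,0,1.65],[0.0152,-0.0354,0,0,0,1.65],[0.0152,-0.0354,0,0,0,1.65],[0.0152,-0.0354,0,0,0,1.65],[0.0152,-0.0354,0,0,0,1.65],[0.0152,-0.0354,0,0,0,1.65],[0.0152,-0.0354,0,0,0,1.65],[0.0152,-0.0354,0,0,0,1.65],[0.0152,-0.0354,0,0,0,1.65],[0.0152,-0.0354,0,0,0,1.65]]]' 1; python3 -m handwheel '[[[0,0,0,0,0,0],[0,0,0,0,0,0],[0,0,0,0,0,0]]]'
python3 - <<'E'
from h import *
im,d=grab_frame("wrist"); cv2.imwrite("pics/w1.png",im)
c=camera_info("wrist");T=np.array(c["T"]);print(np.round(T,3).tolist(),c["fx"],c["cx"],c["cy"])
# project the estimated top centre into the fisheye
for p in [(.5805,-.149,.131),(.5805,-.149,.0685)]:
    q=(np.linalg.inv(T)@np.r_[p,1])[:3]; a=np.array([q[0],-q[1],-q[2]]); r=np.hypot(*a[:2]); th=np.arctan2(r,a[2])
    print(c["cx"]+c["fx"]*th*a[0]/r,c["cy"]+c["fx"]*th*a[1]/r)
print(pinpoint("wrist","filter_center")[:3])
E
```

```text
time: 1.92
tool_pos: [0.5806, -0.1493, 0.2312]
tool_rot: [0.0, -0.06, 0.998, 0.0]
contact_force: [-0.4, 0.5, 0.7]
gripper_width: 0.994
grasp_force: 0.0
time: 2.17
tool_pos: [0.58, -0.1472, 0.2309]
tool_rot: [-0.0, -0.059, 0.998, 0.0]
contact_force: [0.6, 0.1, -0.1]
gripper_width: 1.003
grasp_force: 0.0
[[-0.118, -0.95, -0.288, 0.507], [0.993, -0.113, -0.035, -0.155], [0.0, -0.29, 0.957, 0.374], [0.0, 0.0, 0.0, 1.0]] 371.64829954431775 317.1079661829063 237.61511230418967
312.7424420541647 237.6843538915984
313.54628042583005 216.2112607171063
[{'position': [212.7, 379.9], 'conf': 0.62}]
```

View pics/w1.png

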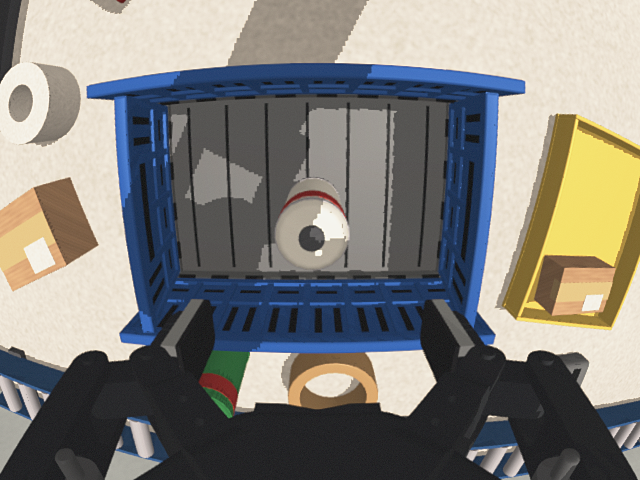

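The wrist view shows the filter's top hole at (312,238), which matches my projected estimate. The pinpoint hit at (213,380) is the green look-alike, so I'm ignoring it. Next I descend and grasp.

```bash
python3 -m handwheel '[[[0,0,-0.03,0,0,0],[0,0,-0.03,0,0,0],[0,0,-0.03,0,0,0],[0,0,-0.03,0,0,0],[0,0,-0.029,0,0,0],[0,0,0,0,0,0],[0,0,0,0,0,0]]]' 1; python3 -m handwheel '[[[0,0,0,0,0,0],[0,0,0,0,0,0],[0,0,0,0,0,0],[0,0,0,0,0,0],[0,0,0,0,0,0],[0,0,0,0,0,0],[0,0,0,0,0,0],[0,0,0,0,0,0]]]' 0
```

```text
time: 2.85
tool_pos: [0.5788, -0.1458, 0.0809]
tool_rot: [-0.002, -0.06, 0.998, 0.001]
contact_force: [0.9, -0.1, 0.1]
gripper_width: 0.999
grasp_force: 0.0
time: 3.52
tool_pos: [0.5823, -0.1483, 0.0858]
tool_rot: [0.002, -0.059, 0.998, -0.001]
contact_force: [-1.4, -0.3, 7.2]
gripper_width: 0.597
grasp_force: 62.1
```

```bash
python3 -m handwheel '[[[0,0,0.03,0,0,0],[0,0,0.035,0,0,0],[0,0,0.035,0,0,0],[0,0,0.035,0,0,0],[0,0,0.035,0,0,0],[0,0,0,0,0,0]]]'; python3 -m handwheel '[[[-0.0062,0.0288,0,0,0,0],[-0.0062,0.0288,0,0,0,0],[-0.0062,0.0288,0,0,0,0],[-0.0062,0.0288,0,0,0,0],[-0.0062,0.0288,0,0,0,0],[-0.0062,0.0288,0,0,0,0],[-0.0062,0.0288,0,0,0,0],[-0.0062,0.0288,0,0,0,0],[-0.0062,0.0288,0,0,0,0],[-0.0062,0.0288,0,0,0,0],[-0.0062,0.0288,0,0,0,0],[-0.0062,0.0288,0,0,0,0],[0,0,0,0,0,0],[0,0,0,0,0,0]]]'
python3 - <<'E'
from h import *
im,d=grab_frame("wrist"); cv2.imwrite("pics/w2.png",im)
E
```

```text
time: 4.02
tool_pos: [0.5838, -0.1487, 0.2627]
tool_rot: [0.007, -0.059, 0.998, -0.003]
contact_force: [0.8, -1.1, -0.1]
gripper_width: 0.594
grasp_force: 63.4
time: 5.18
tool_pos: [0.5051, 0.1992, 0.2516]
tool_rot: [-0.0, -0.06, 0.998, -0.0]
contact_force: [0.3, -0.4, -2.6]
gripper_width: 0.595
grasp_force: 63.7
```

View pics/w2.png

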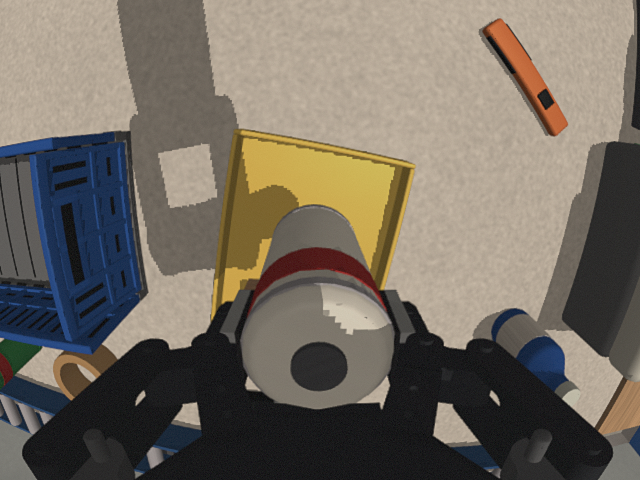

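The filter is held upright between the pads at (318,365), above the free near half of the tray. Lowering it now.

```bash
python3 -m handwheel '[[[0,0,-0.035,0,0,0],[0,0,-0.035,0,0,0],[0,0,-0.035,0,0,0],[0,0,-0.03,0,0,0],[0,0,-0.016,0,0,0],[0,0,-0.008,0,0,0],[0,0,-0.005,0,0,0],[0,0,-0.003,0,0,0],[0,0,0,0,0,0],[0,0,0,0,0,0]]]'
```

```text
time: 6.07
tool_pos: [0.5071, 0.1983, 0.0869]
tool_rot: [0.001, -0.059, 0.998, 0.0]
contact_force: [-0.3, 1.0, -2.7]
gripper_width: 0.595
grasp_force: 63.8
```

```bash
python3 -m handwheel '[[[0,0,-0.002,0,0,0],[0,0,-0.001,0,0,0],[0,0,0,0,0,0],[0,0,0,0,0,0]]]';  python3 -m handwheel '[[[0,0,-0.002,0,0,0],[0,0,0,0,0,0],[0,0,0,0,0,0]]]'
```

```text
time: 6.4
tool_pos: [0.5075, 0.1986, 0.0847]
tool_rot: [0.002, -0.059, 0.998, 0.0]
contact_force: [-0.3, -1.0, 5.2]
gripper_width: 0.594
grasp_force: 64.3
time: 6.65
tool_pos: [0.5082, 0.1986, 0.0847]
tool_rot: [0.002, -0.059, 0.998, 0.0]
contact_force: [-3.0, -1.8, 13.3]
gripper_width: 0.591
grasp_force: 65.1
```

```bash
python3 -m handwheel '[[[0,0,0.002,0,0,0],[0,0,0,0,0,0]]]';  python3 -m handwheel '[[[0,0,0,0,0,0],[0,0,0,0,0,0],[0,0,0,0,0,0],[0,0,0,0,0,0],[0,0,0,0,0,0],[0,0,0,0,0,0],[0,0,0.01,0,0,0],[0,0,0.03,0,0,0],[0,0,0.04,0,0,0],[0,0,0.04,0,0,0],[0,0,0.04,0,0,0],[0,0,0,0,0,0]]]' 1
python3 - <<'E'
from h import *
im,d=grab_frame("wrist"); cv2.imwrite("pics/w3.png",im)
im,d=grab_frame("top")
P,u,v=pts("top",d);f=np.hypot(P[:,0]-.508,P[:,1]-.198)<.06
Q=P[f&(P[:,2]>.115)&(P[:,2]<.14)];print(np.round(np.percentile(Q,[2,50,98],axis=0),3).tolist() if len(Q) else 0)
# crate again
x,y=P[:,0],P[:,1]
Q=P[(x>.43)&(x<.70)&(y>-.33)&(y<.02)&(P[:,2]>.138)&(P[:,2]<.155),:2].astype(np.float32)
r=cv2.minAreaRect(Q);print(r)
th=np.radians(r[2]);o=np.array(r[0]);R=np.array([[np.cos(th),-np.sin(th)],[np.sin(th),np.cos(th)]])
for n,l in dict(L=(0,.18),R=(0,-.18),F=(.13,0),N=(-.13,0)).items(): print(n,o+R@l)
print(state()["tool_pos"])
E
```

```text
time: 6.82
tool_pos: [0.5076, 0.1986, 0.0848]
tool_rot: [0.002, -0.059, 0.998, 0.0]
contact_force: [-1.0, -1.1, 7.0]
gripper_width: 0.594
grasp_force: 64.6
time: 7.82
tool_pos: [0.5102, 0.1994, 0.2541]
tool_rot: [0.009, -0.059, 0.998, 0.002]
contact_force: [0.7, 0.1, 1.7]
gripper_width: 0.996
grasp_force: 0.0
[[0.487, 0.173, 0.118], [0.506, 0.179, 0.128], [0.52, 0.188, 0.135]]
((0.5668090581893921, -0.1561085283756256), (0.20034153759479523, 0.2987895905971527), 6.8163557052612305)
L [0.54544532 0.02261917]
R [ 0.58817279 -0.33483623]
F [ 0.69589018 -0.14067916]
N [ 0.43772794 -0.17153789]
[0.50724327 0.19860689 0.24614439]
```

View pics/w3.png

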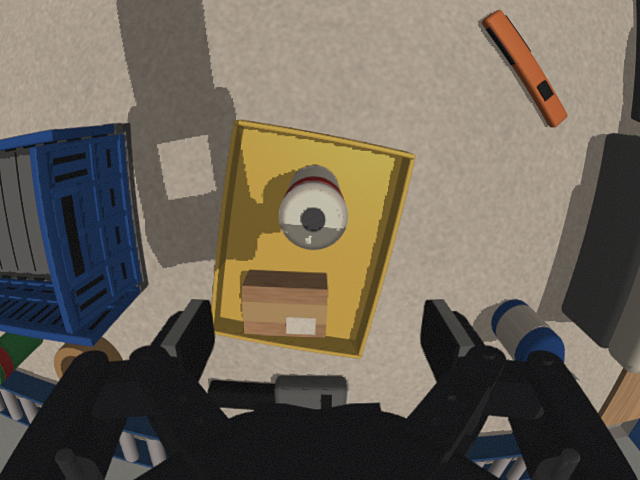

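The filter stands upright in the tray at (313,210), clear of the box at (285,303). Moving to the crate's left end.

```bash
python3 -m handwheel '[[[0.0076,-0.0352,0,0,0,0],[0.0076,-0.0352,0,0,0,0],[0.0076,-0.0352,0,0,0,0],[0.0076,-0.0352,0,0,0,0],[0.0076,-0.0352,0,0,0,0],[0,0,-0.04,0,0,0],[0,0,-0.04,0,0,0],[0,0,-0.04,0,0,0],[0,0,-0.005,0,0,0],[0,0,0,0,0,0],[0,0,0,0,0,0]]]' 0
python3 -m handwheel '[[[0.0014,-0.0119,0,0,0,0],[0.0014,-0.0119,0,0,0,0],[0.0014,-0.0119,-0.001,0,0,0],[0.0014,-0.0119,-0.001,0,0,0],[0.0014,-0.0119,-0.004,0,0,0],[0.0014,-0.0119,-0.0045,0,0,0]]]'
```

```text
time: 8.83
tool_pos: [0.544, 0.0223, 0.1179]
tool_rot: [-0.0, -0.059, 0.998, 0.0]
contact_force: [0.5, 0.6, 1.0]
gripper_width: -0.002
grasp_force: 0.0
time: 9.33
tool_pos: [0.5529, -0.0509, 0.1074]
tool_rot: [0.001, -0.059, 0.998, -0.0]
contact_force: [-0.1, 0.6, -0.1]
gripper_width: 0.002
grasp_force: 0.3
```

```bash
python3 -m handwheel '[[[0.0013,-0.0109,-0.0055,0,0,0],[0.0013,-0.0109,-0.008,0,0,0],[0.0013,-0.0109,-0.010,0,0,0],[0.0011,-0.0089,-0.011,0,0,0],[0.001,-0.0079,-0.011,0,0,0],[0.001,-0.0079,-0.006,0,0,0],[0.001,-0.0079,-0.002,0,0,0],[0,0,0,0,0,0]]]'
python3 -m handwheel '[[[0,0,0.03,0,0,0],[0,0,0.04,0,0,0],[0,0,0.04,0,0,0],[0,0,0.04,0,0,0],[0,0,0.04,0,0,0],[0,0,0,0,0,0]]]'
python3 - <<'E'
from h import *
print(state()["tool_pos"])
im,d=grab_frame("scene"); cv2.imwrite("pics/s2.png",im[180:340,170:390].repeat(3,0).repeat(3,1))
E
```

```text
time: 10.0
tool_pos: [0.5598, -0.1156, 0.0521]
tool_rot: [-0.001, -0.059, 0.998, 0.0]
contact_force: [0.5, 1.2, 0.2]
gripper_width: -0.0
grasp_force: 0.0
time: 10.5
tool_pos: [0.5648, -0.1156, 0.2555]
tool_rot: [0.009, -0.059, 0.998, -0.003]
contact_force: [1.0, -0.2, 2.2]
gripper_width: 0.0
grasp_force: 0.0
[ 0.5647587  -0.11562337  0.25545807]
```

View pics/s2.png

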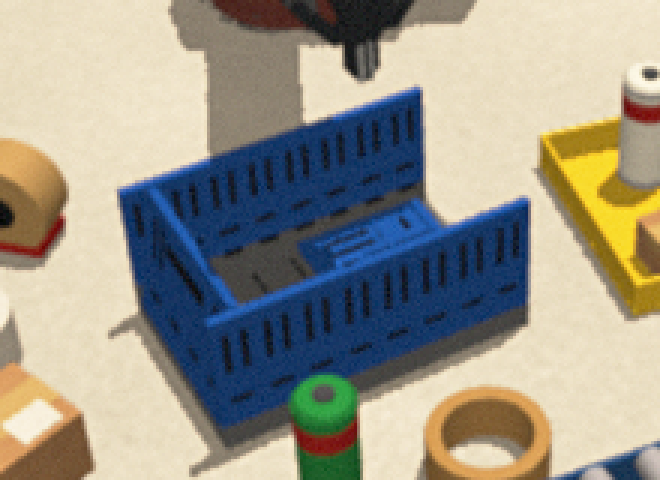

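The left end wall lies flat at about (370,230) in the crop and the crate hasn't moved. Now the right end.

```bash
python3 -m handwheel '[[[0.0045,-0.0365,0,0,0,0],[0.0045,-0.0365,0,0,0,0],[0.0045,-0.0365,0,0,0,0],[0.0045,-0.0365,0,0,0,0],[0.0045,-0.0365,0,0,0,0],[0.0045,-0.0365,0,0,0,0],[0,0,0,0,0,0],[0,0,-0.04,0,0,0],[0,0,-0.04,0,0,0],[0,0,-0.04,0,0,0],[0,0,0,0,0,0],[0,0,0,0,0,0]]]' 0
python3 -m handwheel '[[[-0.0014,0.0119,0,0,0,0],[-0.0014,0.0119,0,0,0,0],[-0.0014,0.0119,-0.001,0,0,0],[-0.0014,0.0119,-0.001,0,0,0],[-0.0014,0.0119,-0.004,0,0,0],[-0.0014,0.0119,-0.0045,0,0,0]]]'
```

```text
time: 11.55
tool_pos: [0.5851, -0.3314, 0.1195]
tool_rot: [-0.003, -0.059, 0.998, 0.003]
contact_force: [0.7, 0.4, -0.1]
gripper_width: 0.001
grasp_force: 0.0
time: 12.05
tool_pos: [0.5794, -0.2608, 0.1141]
tool_rot: [0.001, -0.059, 0.998, -0.001]
contact_force: [0.7, -0.1, 0.7]
gripper_width: 0.0
grasp_force: 0.2
```

```bash
python3 -m handwheel '[[[-0.0013,0.0109,-0.0055,0,0,0],[-0.0013,0.0109,-0.008,0,0,0],[-0.0013,0.0109,-0.010,0,0,0],[-0.0011,0.0089,-0.011,0,0,0],[-0.001,0.0079,-0.011,0,0,0],[-0.001,0.0079,-0.006,0,0,0],[-0.001,0.0079,-0.004,0,0,0],[0,0,0,0,0,0]]]'
python3 -m handwheel '[[[0,0,0.03,0,0,0],[0,0,0.04,0,0,0],[0,0,0.04,0,0,0],[0,0,0.04,0,0,0],[0,0,0.02,0,0,0],[0,0,0,0,0,0],[0,0,0,0,0,0]]]'
python3 - <<'E'
from h import *
print(state()["tool_pos"])
im,d=grab_frame("scene"); cv2.imwrite("pics/s3.png",im[180:340,170:390].repeat(3,0).repeat(3,1))
im,d=grab_frame("top")
P,u,v=pts("top",d);x,y=P[:,0],P[:,1]
Q=P[(x>.43)&(x<.70)&(y>-.33)&(y<.02)&(P[:,2]>.138)&(P[:,2]<.155),:2].astype(np.float32)
print(cv2.minAreaRect(Q))
E
```

```text
time: 12.72
tool_pos: [0.5696, -0.1949, 0.0553]
tool_rot: [-0.001, -0.06, 0.998, 0.001]
contact_force: [0.3, -0.2, -1.6]
gripper_width: -0.0
grasp_force: 0.0
time: 13.3
tool_pos: [0.572, -0.1977, 0.2302]
tool_rot: [0.002, -0.059, 0.998, -0.001]
contact_force: [-0.8, -0.9, -0.3]
gripper_width: 0.002
grasp_force: 0.0
[ 0.57198511 -0.19765157  0.23017869]
((0.5613009333610535, -0.10872986167669296), (0.20073392987251282, 0.20273210108280182), 6.724464416503906)
```

View pics/s3.png

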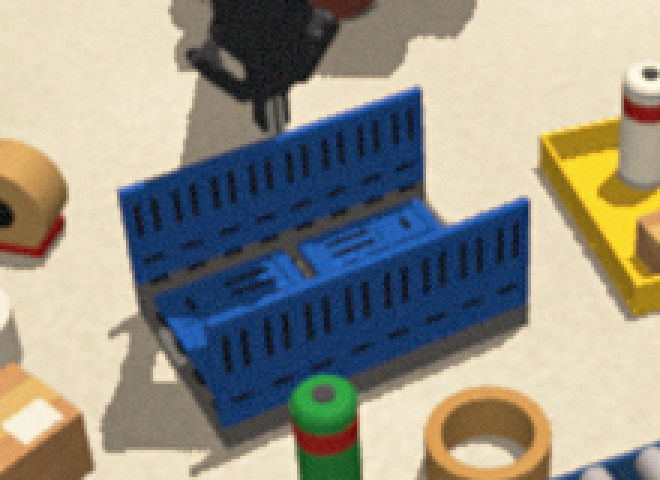

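The right end wall is nearly down at (230,285) and still sinking, and the crate is in place. Next is the far wall.

```bash
python3 -m handwheel '[[[0.0328,0.014,0,0,0,0],[0.0328,0.014,0,0,0,0],[0.0328,0.014,0,0,0,0],[0.0328,0.014,0,0,0,0],[0,0,0,0,0,0],[0,0,0,0,0,0],[0,0,-0.03,0,0,0],[0,0,-0.04,0,0,0],[0,0,-0.033,0,0,0],[0,0,0,0,0,0],[0,0,0,0,0,0]]]' 0
python3 - <<'E'
from h import *
im,d=grab_frame("scene")
im2,d2=grab_frame("wrist"); cv2.imwrite("pics/s4.png",np.hstack([im[160:360,170:410].repeat(2,0).repeat(2,1),im2[80:480,160:480]]))
print(state()["tool_pos"])
E
```

```text
time: 14.32
tool_pos: [0.6989, -0.1406, 0.1205]
tool_rot: [-0.004, -0.059, 0.998, 0.001]
contact_force: [-0.2, 0.7, -0.2]
gripper_width: 0.002
grasp_force: 0.0
[ 0.70270298 -0.14153004  0.12667422]
```

View pics/s4.png

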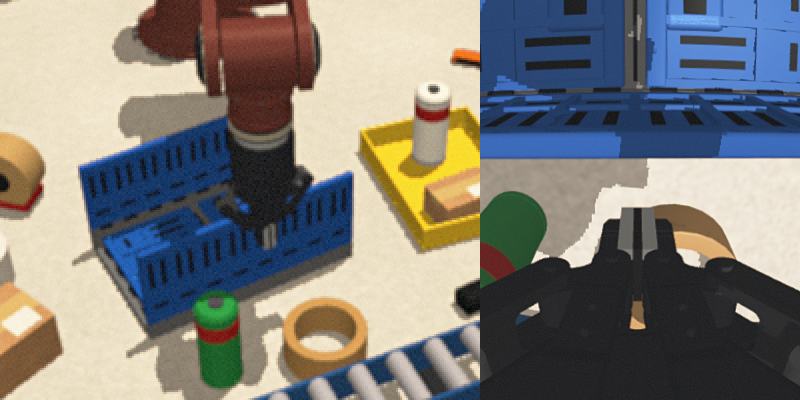

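Both ends lie flat, and the fingers (270,235 in the left half) are between the far wall and the tape roll. Pushing the far wall over.

```bash
python3 -m handwheel '[[[-0.0119,-0.0014,0,0,0,0],[-0.0119,-0.0014,0,0,0,0],[-0.0119,-0.0014,0,0,0,0],[-0.0119,-0.0014,-0.001,0,0,0],[-0.0119,-0.0014,-0.002,0,0,0],[-0.0109,-0.0013,-0.004,0,0,0]]]'
python3 -m handwheel '[[[-0.0109,-0.0013,-0.006,0,0,0],[-0.0109,-0.0013,-0.007,0,0,0],[-0.0099,-0.0012,-0.009,0,0,0],[-0.0079,-0.0009,-0.009,0,0,0],[-0.007,-0.0008,-0.009,0,0,0],[-0.007,-0.0008,-0.008,0,0,0],[-0.007,-0.0008,-0.004,0,0,0],[-0.004,-0.0005,-0.002,0,0,0],[0,0,0,0,0,0]]]'
```

```text
time: 14.92
tool_pos: [0.6339, -0.1502, 0.1229]
tool_rot: [0.004, -0.059, 0.998, -0.002]
contact_force: [0.7, -0.3, 1.9]
gripper_width: -0.0
grasp_force: 0.4
time: 15.67
tool_pos: [0.5659, -0.1566, 0.0626]
tool_rot: [-0.001, -0.059, 0.998, 0.0]
contact_force: [0.4, 0.8, -0.1]
gripper_width: -0.002
grasp_force: 0.0
```

```bash
python3 -m handwheel '[[[0,0,0.03,0,0,0],[0,0,0.04,0,0,0],[0,0,0.04,0,0,0],[0,0,0.04,0,0,0],[0,0,0.01,0,0,0],[0,0,0,0,0,0],[-0.0333,-0.0038,0,0,0,0],[-0.0333,-0.0038,0,0,0,0],[-0.0333,-0.0038,0,0,0,0],[-0.0333,-0.0038,0,0,0,0],[0,0,0,0,0,0],[0,0,0,0,0,0]]]'
python3 - <<'E'
from h import *
im,d=grab_frame("scene")
im2,d2=grab_frame("wrist"); cv2.imwrite("pics/s5.png",np.hstack([im[160:360,170:410].repeat(2,0).repeat(2,1),im2[:400,160:480]]))
print(state()["tool_pos"])
E
```

```text
time: 16.67
tool_pos: [0.4324, -0.1716, 0.2216]
tool_rot: [-0.001, -0.058, 0.998, 0.001]
contact_force: [0.5, -1.1, -0.3]
gripper_width: 0.003
grasp_force: 0.0
[ 0.43401645 -0.17179172  0.22257613]
```

View pics/s5.png

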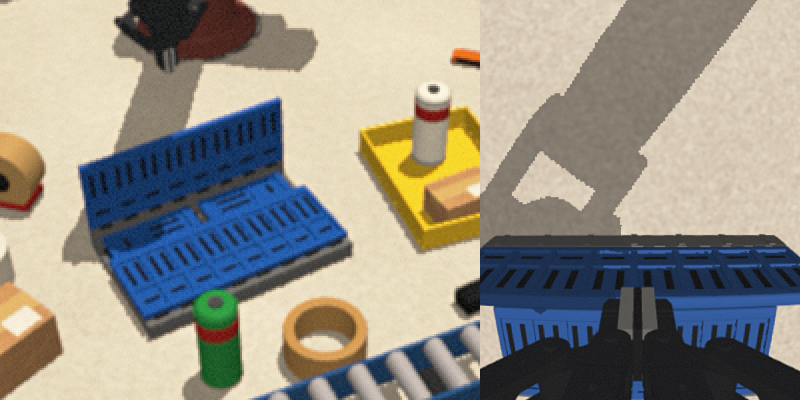

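The far wall lies flat on the ends at (230,245). Now the near wall.

```bash
python3 -m handwheel '[[[0,0,-0.03,0,0,0],[0,0,-0.04,0,0,0],[0,0,-0.026,0,0,0],[0,0,0,0,0,0],[0,0,0,0,0,0],[0.0119,0.0014,0,0,0,0],[0.0119,0.0014,0,0,0,0],[0.0119,0.0014,0,0,0,0],[0.0119,0.0014,-0.001,0,0,0],[0.0109,0.0013,-0.002,0,0,0],[0.0109,0.0013,-0.004,0,0,0]]]'
python3 -m handwheel '[[[0.0109,0.0013,-0.006,0,0,0],[0.0099,0.0012,-0.007,0,0,0],[0.0089,0.0011,-0.008,0,0,0],[0.007,0.0008,-0.008,0,0,0],[0.006,0.0007,-0.008,0,0,0],[0.006,0.0007,-0.008,0,0,0],[0.006,0.0007,-0.004,0,0,0],[0.004,0.0005,-0.002,0,0,0],[0,0,0,0,0,0]]]'
python3 -m handwheel '[[[0,0,0.03,0,0,0],[0,0,0.04,0,0,0],[0,0,0.04,0,0,0],[0,0,0.04,0,0,0],[-0.04,0,0.01,0,0,0],[-0.04,0,0,0,0,0],[-0.04,0,0,0,0,0],[-0.04,0,0,0,0,0],[0,0,0,0,0,0],[0,0,0,0,0,0],[0,0,0,0,0,0],[0,0,0,0,0,0],[0,0,0,0,0,0],[0,0,0,0,0,0]]]'
python3 - <<'E'
from h import *
im,d=grab_frame("scene")
cv2.imwrite("pics/s6.png",im[140:400,120:500].repeat(2,0).repeat(2,1))
im,d=grab_frame("top")
P,u,v=pts("top",d);x,y=P[:,0],P[:,1]
m=(x>.43)&(x<.70)&(y>-.33)&(y<.02)&(P[:,2]>.02)&(P[:,2]<.155)
print(cv2.minAreaRect(P[m,:2].astype(np.float32)),np.percentile(P[m,2],[50,90,99]))
E
```

```text
time: 17.68
tool_pos: [0.5063, -0.1645, 0.1239]
tool_rot: [0.002, -0.059, 0.998, -0.001]
contact_force: [0.1, 0.3, -0.0]
gripper_width: -0.001
grasp_force: 0.3
time: 18.43
tool_pos: [0.5626, -0.1566, 0.0692]
tool_rot: [-0.0, -0.059, 0.998, 0.0]
contact_force: [-0.1, -1.0, 0.0]
gripper_width: -0.0
grasp_force: 0.0
time: 19.6
tool_pos: [0.4027, -0.1568, 0.2293]
tool_rot: [-0.0, -0.059, 0.998, 0.0]
contact_force: [0.1, -0.2, -0.7]
gripper_width: 0.003
grasp_force: 0.0
((0.5665927529335022, -0.15689566731452942), (0.2021988332271576, 0.3014359772205353), 6.950966835021973) [0.04014081 0.04623966 0.04944111]
```

View pics/s6.png

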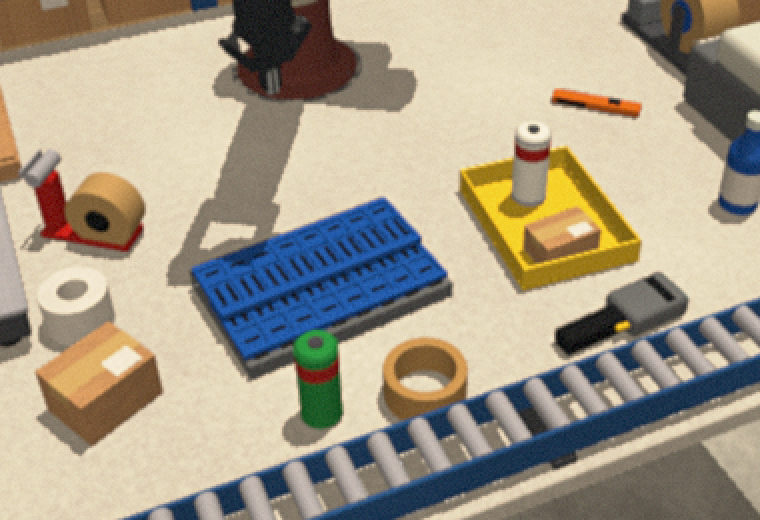

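The crate is folded flat at (320,285) with its top at 46 mm. It hasn't shifted, and the filter is upright in the tray at (530,165).

```bash
python3 -c "from plant import job_done; print(job_done())"
```

```text
the job is handed in; nothing more can be done
None
```

The job is handed in: the filter stands upright in the near half of the yellow tray, and the crate is folded flat where it stood in the order you asked, finished at about 20 s of the 67 s allowed, with nothing else on the bench touched.

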